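# Gauge an unmarked plug on the electronics bench

### The job

The plug standing alone on the black rubber mat is unmarked: find its size with the spring-mounted stepped gauge. Try it squarely over each pocket in turn, starting with the smallest and going up without skipping any, pressing only lightly (no more than about a kilo, so that the gauge sinks no more than halfway on its springs), and leave it upright and fully home on the floor of the first pocket that takes it, never putting it into a larger one. Leave the other two plugs in the tray and everything else on the bench where it is.

Things in the scene. Friction and masses are not known exactly. Their poses are not given: they have to be found in the camera images.
- plug_a: steel plug: a disc 14 mm thick with a round stem on top, 16 mm in diameter, 32 mm long (46 mm high in all, 40 to 85 g). One of three alike but for the disc diameter, 24, 27 or 30 mm, which is which is not told; lower edge bevelled 0.8 mm. Origin: centre of the underside; z up along the stem. The plug on the mat is to be gauged (any of the three); the other two stand in the tray
- plug_b: a second plug, as plug_a but with another disc diameter; same origin and axes
- plug_c: the third plug, as plug_a but with another disc diameter; same origin and axes
- gauge (a joint): stepped gauge: aluminium block 54 x 205 x 24 mm with four round pockets 12 mm deep in a row (22, 25, 28, 31 mm), on springs in its base. Value: m pushed down, 0 at rest, stop at 0.014; takes 1 N to start, then 1.5 N per mm. A pocket 1 mm wider than the disc takes the plug, centred to about 1 mm, down to its floor; if stopped by misalignment, it enters when shifted 1 to 2 mm
- gauge_base: dark steel base 62 x 245 mm of the gauge, fixed at any yaw, with a cheek 36 mm high at either end; origin: centre of its underside; the row of pockets lies along its y axis and grows towards its +y; a pocket smaller than the disc stops the plug at its mouth (it sinks in under 2 mm)
- gauge_hole0 (a point): centre of the mouth of the smallest pocket (22 mm across), on the gauge's top face 44 mm above the bench at rest; z up; moves down with the gauge; the pocket floor is 12 mm below it
- gauge_hole1 (a point): centre of the mouth of the second pocket (25 mm across), on the gauge's top face 44 mm above the bench at rest; z up; moves down with the gauge; the pocket floor is 12 mm below it
- gauge_hole2 (a point): centre of the mouth of the third pocket (28 mm across), on the gauge's top face 44 mm above the bench at rest; z up; moves down with the gauge; the pocket floor is 12 mm below it
- gauge_hole3 (a point): centre of the mouth of the largest pocket (31 mm across), on the gauge's top face 44 mm above the bench at rest; z up; moves down with the gauge; the pocket floor is 12 mm below it
- mat: black rubber mat 70 x 70 mm, 3 mm thick, fixed to the bench, on which the plug to be gauged stands alone; origin: centre of its underside
- tray: shallow grey plastic tray 85 x 135 mm, floor 3 mm and rim 12 mm above the bench, fixed, holding the other two plugs; origin: centre of its underside
- driver: bystander, to be left alone: red screwdriver 170 mm long, lying; origin near its middle
- tin: bystander, to be left alone: open brass tin 68 mm across, 24 mm high; origin: centre of its underside
- pot: bystander, to be left alone: small black open pot 32 mm across, 22 mm high; origin: centre of its underside
- spool: bystander, to be left alone: solder spool 54 mm across, 50 mm high; origin: centre of its underside
- pliers: bystander, to be left alone: blue pliers about 150 mm long, lying flat; origin near its middle

How it is judged:
By the outcome, as a careful person would: the job done as asked, in the order asked, and still so for the second after the job is handed in, with the robot touching nothing.
It also fails if it takes over 72 s, if anything falls off the work surface, if the arm or the gripper's body presses on something with over 40 N, if the wrist force passes 120 N, or if a joint passes its speed limit or range.

### The arm

A 7-joint arm with a two-finger parallel gripper is mounted at the origin on the work surface. World frame = base frame: x ahead of the robot, y to its left, z up, the work surface at z = 0. Lengths are in m, angles in rad, forces in N, time in s.
With the tool pointing down it reaches from about 0.35 to 0.9 m from the base axis. Payload 8.1 kg.
Tool frame: the origin (TCP) lies at the centre of the arm's flange, where the gripper is bolted on; the fingertips stand 173 mm ahead of it and the grasp point (between the pads) lies 155 mm ahead of it (r.tip_extent is the distance from the TCP to the fingertips, in m); z points along the fingers, y is the line along which they close (so a half turn about z gives the same grasp; the last joint's range is limited). The gripper opens to 85 mm and grips with 20 to 120 N. Pads are 22 mm wide; open, the fingers measure 114 mm over their backs; the gripper's body (76 mm by 85 mm) begins 54 mm behind the grasp point. The pads swing forward as they close: fully open they stand 13 mm farther back than shut.
Start: joints at [1.156, 0.434, 0.025, 1.573, -0.012, 1.134, -0.075], TCP at [0.192, -0.595, 0.405] pointing down, gripper open.
Joint ranges: [-2.62, 2.62], [-0.44, 2.09], [-1.27, 1.32], [0.08, 2.57], [-1.32, 4.46], [0.12, 2], [-2.74, 2.74]. Speed limits (rad/s): [2.22, 2.22, 3.01, 3.01, 3.14, 3.14, 3.14].

### API

Orientations are given as a rotation vector (axis times angle).
In Python, from station import r gives the robot as it stands. The module is installed in compiled form; this text tells all that it offers.
- The arm moves only by the tool jog_arm, never from a script. Its argument "increments" is a list of rows, each an object with "dp": the shift along the tool's x, y, z in mm, a list of three; "rot": the turn, a rotation vector about the tool's x, y, z in rad, a list of three; "fingers": the finger opening in mm, from 0 to 85.4. In form: [{"dp": [tx, ty, tz], "rot": [ax, ay, az], "fingers": fingers}, ...]. A call has exactly 8 rows; each row shifts and turns the commanded pose from where the row before left it, along the tool's axes as they then stand; what a row does not reach is not made up. A row lasts 1/10 s, in which the tool goes at most 50 mm and 8.59 degrees, less where a joint would pass 70% of its speed; a pose out of reach is approached as far as the arm can. A call is refused whole if a number of a shift passes 50 or a number of a turn 0.15, either way. A call with a gripper value outside its range is refused whole. The fingers move at their own pace and stop on an object; the grip force is fixed at half the most. Time passes only in rows, so rows that do not move let the fingers close, or fill a call up. It gives the time, the measured TCP pose, the force, the opening and the grip force at its end, in the units of the state.
- r.state(): the state, without advancing time (a new reading comes with each control period).
- r.get_image(name): name is "scene" or "top"; returns a dict with "color" (400x640x3 uint8, blue, green, red), "vertical_fov" (degrees; the focal length in pixels is half the picture's height over the tangent of half this angle, whatever the lens; pixels are square), "cx", "cy" (the principal point, pixels), "rvec" (rotation vector, rad) and "tvec" (3), from world to camera coordinates, as OpenCV has them. Camera axes: x right, y down, z forward; pixel columns grow to the right and rows downward; lengths in m; the calibration is good to about 2 mm. A picture is of the moment at which its call begins. There is no depth.
- r.sign_off(): hands the job in; it is judged then, once.
The state is a dict: "time_s": time; "joint_positions": joint angles; "qvel": joint speeds; "tau": joint torques, N m; "eef_pos": TCP position; "tool_rot": TCP orientation; "wrist_force": force on the tool from outside, world axes, zero at the start; "wrist_torque": the same for the moment, N m; "width": finger opening in m; "grip_force": force on a finger pad.
Only numpy, scipy, OpenCV 4.12 (cv2) and the standard library are available. Lean on these libraries where they do the work, as an engineer would, in place of code of your own. Each camera call takes 0.05 s, during which the arm holds its last target. There are 200 camera calls.

## Working session

There is one attempt and no reset: what is moved stays moved. The work goes in short steps, Python scripts to look and compute and a tool call to move; the robot and the scene stay as the last step left them, time stands still between calls to the robot, and variables do not carry over. Pictures are saved under pics/ and viewed, at most 10 in all, crops included, and the job is handed in when it is done.

Besides the shell and the picture viewer there is one more tool, called after "Emit:" as a command line: name --argument value ..., lists and objects as JSON in quotes. jog_arm: Moves the arm, as the interface text tells. Its arguments: {"type":"object","properties":{"increments":{"type":"array"}},"required":["increments"]}

```bash
mkdir -p pics
cat > h.py <<'E'
import numpy as np, cv2
from station import r
def cam(n):
    d=r.get_image(n); f=d["color"].shape[0]/2/np.tan(np.radians(d["vertical_fov"])/2)
    R=cv2.Rodrigues(np.array(d["rvec"],float))[0]; t=np.array(d["tvec"],float).ravel()
    return d["color"],dict(f=f,cx=d["cx"],cy=d["cy"],R=R,t=t)
def ray(c,u,v,z):
    d=c["R"].T@np.array([(u-c["cx"])/c["f"],(v-c["cy"])/c["f"],1]); o=-c["R"].T@c["t"]
    return o+d*(z-o[2])/d[2]
def proj(c,p):
    q=c["R"]@np.array(p,float)+c["t"]; return c["f"]*q[0]/q[2]+c["cx"],c["f"]*q[1]/q[2]+c["cy"]
E
python3 - <<'E'
from h import *
for n in("top","scene"):
    im,c=cam(n); cv2.imwrite(f"pics/{n}1.png",im); print(n,-c["R"].T@c["t"],c["R"][2],c["f"])
s=r.state(); print(s["time_s"],s["eef_pos"],s["tool_rot"],s["wrist_force"],s["width"],r.tip_extent)
E
```

```text
top [0.31263593 0.06203828 1.01827603] [ 0.1787773  -0.01766823 -0.98373091] 408.00178752966707
scene [ 1.06204508 -0.58044026  0.58875562] [-0.58085676  0.62444014 -0.52218765] 376.87485554393504
0.1 [ 0.19164356 -0.5946699   0.40399963] [-3.10212471e+00 -4.87479232e-01  5.34250241e-04] [ 0.52687327  0.75313085 -0.15881987] 0.0851762640714163 0.1734
```

View pics/top1.png

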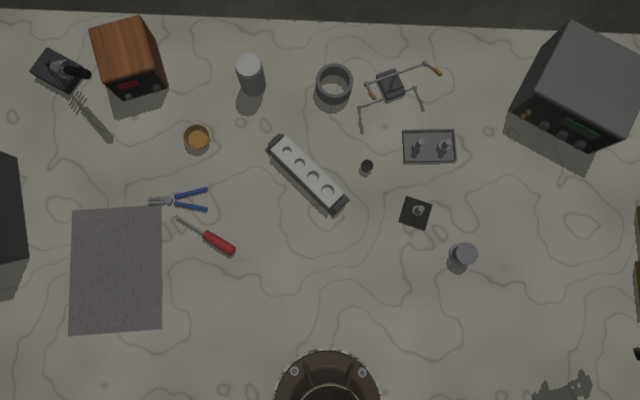

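View pics/scene1.png

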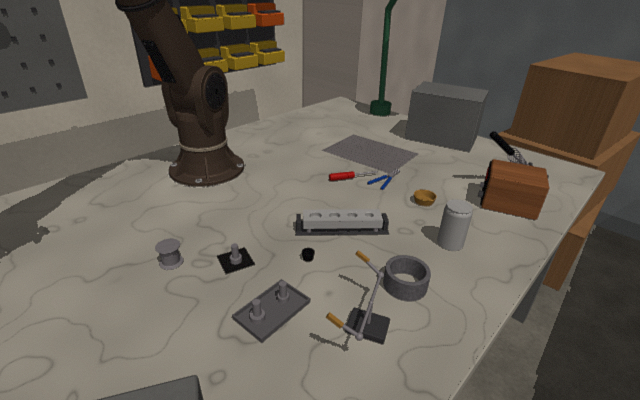

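Top view: the gauge row runs from about (287,149) to (327,189). The mat with the plug is at (416,212), the tray at (429,147) and the pot at (366,165). Next I'll zoom in on both views.

Run:
```python
from h import *
a=cv2.imread("pics/top1.png")[120:240,255:455]; b=cv2.imread("pics/scene1.png")[200:280,205:405]
a=cv2.resize(a,None,fx=4,fy=4,interpolation=2)[:340]; b=cv2.resize(b,None,fx=4,fy=4,interpolation=2)[:260]
cv2.imwrite("pics/z1.png",np.vstack([a,b]))
g=cv2.cvtColor(cv2.imread("pics/top1.png"),6)
im,c=cam("top")
for u,v,z in[(287,149,.044),(327,189,.044),(416,212,.003),(418,210,.049),(366,165,.022)]: print(u,v,ray(c,u,v,z).round(4))
```

```text
287 149 [0.601  0.1152 0.044 ]
327 189 [0.5035 0.0139 0.044 ]
416 212 [ 0.4599 -0.2143  0.003 ]
418 210 [ 0.4583 -0.2067  0.049 ]
366 165 [ 0.5728 -0.0842  0.022 ]
```

View pics/z1.png

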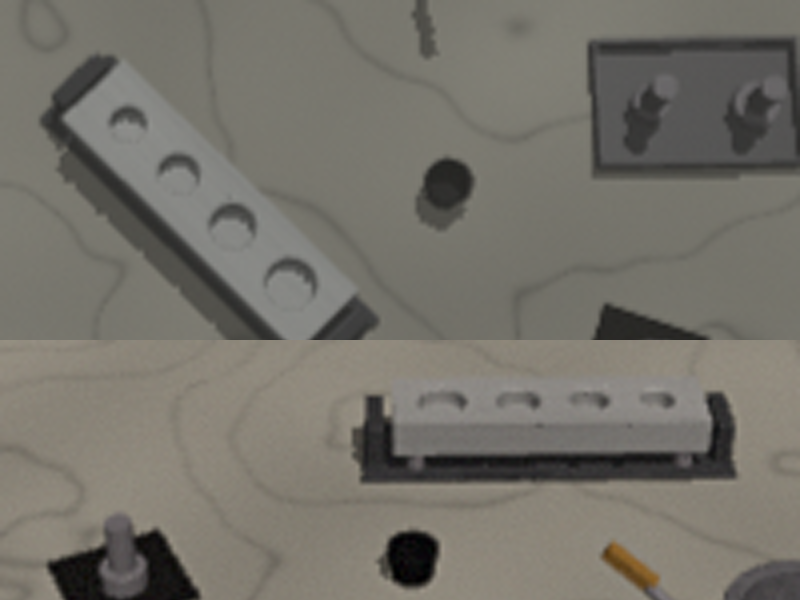

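The zoom shows the smallest pocket at the far-left end, (287,150), and the largest at the near-right end, (327,190). The scene view agrees: pockets shrink towards the right. Next I'll measure the gauge face and the stem top properly.

Run:
```python
from h import *
im,c=cam("top"); g=im.max(2); g4=cv2.resize(g,None,fx=4,fy=4,interpolation=2)
print("face grey",g[155,303],g[168,295],"bg",g[220,300])
# white face: brightness + low saturation
hsv=cv2.cvtColor(im,cv2.COLOR_BGR2HSV)
for th in(125,140,150):
    m=np.zeros_like(g4); m[120*4:230*4,255*4:360*4]=(g4>th)[120*4:230*4,255*4:360*4]*255
    cs,h=cv2.findContours(m,cv2.RETR_CCOMP,cv2.CHAIN_APPROX_NONE)
    k=max(range(len(cs)),key=lambda i:cv2.contourArea(cs[i]))
    P=lambda C:np.array([ray(c,(p[0]-1.5)/4,(p[1]-1.5)/4,.044)[:2] for p in C.reshape(-1,2)],np.float32)
    rc=cv2.minAreaRect((P(cs[k])*1000)); print(th,rc)
    for i in range(len(cs)):
        if h[0][i][3]==k and cv2.contourArea(cs[i])>200: print("  hole",cv2.minEnclosingCircle(P(cs[i])*1000))
# plug
cs_,cc=cam("scene")
for n,i,(u,v),w in(("top",im,(418,211),14),("scene",cs_,(235,248),16)):
    print(n); print(i.max(2)[v-w:v+w:1,u-w:u+w:1][::1,::1] if 0 else "")
a=cv2.resize(im[195:235,390:445],None,fx=10,fy=10,interpolation=0); b=cv2.resize(cs_[238:273,212:262],None,fx=10,fy=10,interpolation=0)
cv=np.zeros((750,560,3),np.uint8); cv[:400,:550]=a; cv[400:,:500]=b
cv2.imwrite("pics/z2.png",cv2.resize(np.clip(cv*1.5,0,255).astype(np.uint8),(448,600)))
```

```text
face grey 134 137 bg 122
125 ((549.5228271484375, 64.50464630126953), (204.26028442382812, 53.69538497924805), 46.480770111083984)
  hole ((501.26251220703125, 12.975733757019043), 18.014625549316406)
  hole ((537.0218505859375, 49.3252067565918), 17.09827423095703)
  hole ((566.7550659179688, 83.69053649902344), 14.948711395263672)
  hole ((597.6875610351562, 116.49915313720703), 13.302913665771484)
140 ((596.6532592773438, 101.76729583740234), (8.965926170349121, 1.2353647947311401), 2.2040557861328125)Traceback (most recent call last):
  File "<stdin>", line 9, in <module>
ValueError: max() iterable argument is empty
```

Run:
```python
from h import *
im,c=cam("top"); s,cs=cam("scene")
th=np.radians(46.48); u=np.array([np.cos(th),np.sin(th)]); n=np.array([-u[1],u[0]]); C=np.array([.5495,.0645])
def rect(im,c):
    q=[(-.1,-.025),(.1,-.025),(.1,.025),(-.1,.025)]
    src=np.float32([proj(c,[*(C+a*u+b*n),.044]) for a,b in q]); dst=np.float32([(400+4000*a*.95,100-4000*b*.95) for a,b in q])
    o=cv2.warpPerspective(im,cv2.getPerspectiveTransform(src,dst),(800,200),flags=cv2.INTER_CUBIC)
    return cv2.convertScaleAbs(o,alpha=2.2,beta=-120)
a=cv2.resize(im[198:226,402:432],None,fx=7,fy=7,interpolation=2); b=cv2.resize(s[240:268,218:256],None,fx=7,fy=7,interpolation=2)
cv=np.zeros((600,800,3),np.uint8); cv[:200]=rect(im,c); cv[200:400]=rect(s,cs); cv[400:596,:210]=a; cv[400:596,220:486]=b
cv2.imwrite("pics/z2.png",cv)
```

```text
(no output)
```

View pics/z2.png

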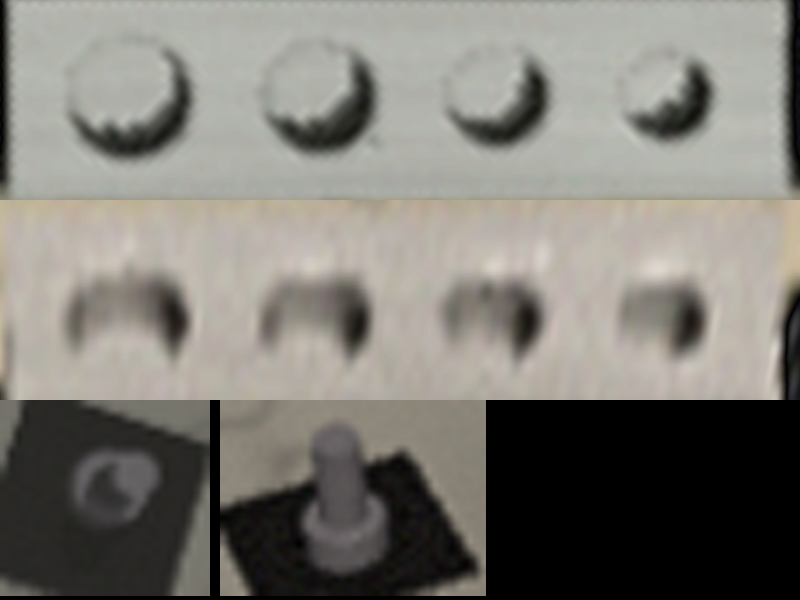

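The rectified view shows pocket centres at about -71, -21, +26 and +70 mm along the row. In the crops the stem top is near (422,207) in the top view and (234,245) in the scene view. Cross-checking the plug across both views:

Run:
```python
from h import *
_,c=cam("top"); _,s=cam("scene")
def tri(p,q):
    A=[];b=[]
    for k,(u,v) in((c,p),(s,q)):
        o=-k["R"].T@k["t"]; d=ray(k,u,v,0)-o; d/=np.linalg.norm(d); M=np.eye(3)-np.outer(d,d); A.append(M); b.append(M@o)
    return np.linalg.lstsq(np.vstack(A),np.hstack(b),rcond=None)[0]
print("stemtop",ray(c,422.1,207.3,.049),ray(s,234.3,245.4,.049),tri((422.1,207.3),(234.3,245.4)))
print("disctop",ray(c,417.3,210.1,.017),ray(s,235.4,256.6,.017))
th=np.radians(46.48); u=np.array([np.cos(th),np.sin(th)]); n=np.array([-u[1],u[0]])
for a in(70.2,26.1,-20.9,-70.9): print(np.array([549.5,64.5])+a*u+.5*n)
R=cv2.Rodrigues(np.array(r.state()["tool_rot"]))[0]; print(R.round(4))
```

```text
stemtop [ 0.4651915  -0.21675009  0.049     ] [ 0.46788301 -0.21691795  0.049     ] [ 0.46583673 -0.2165256   0.04764569]
disctop [ 0.4627823  -0.21379044  0.017     ] [ 0.46841898 -0.21777413  0.017     ]
[597.47769613 115.74871388]
[567.11009492  83.77030246]
[534.74553127  49.68900231]
[500.31514441  13.43230002]
[[ 9.518e-01  3.067e-01 -1.000e-04]
 [ 3.067e-01 -9.518e-01  2.000e-04]
 [-0.000e+00 -2.000e-04 -1.000e+00]]
```

Emit:
jog_arm --increments '[{"dp": [31,-23,8],"rot": [0,0,0],"fingers": 60},{"dp": [31,-23,8],"rot": [0,0,0],"fingers": 60},{"dp": [31,-23,8],"rot": [0,0,0],"fingers": 60},{"dp": [31,-23,8],"rot": [0,0,0],"fingers": 60},{"dp": [31,-23,8],"rot": [0,0,0],"fingers": 60},{"dp": [31,-23,8],"rot": [0,0,0],"fingers": 60},{"dp": [31,-23,8],"rot": [0,0,0],"fingers": 60},{"dp": [31,-23,8],"rot": [0,0,0],"fingers": 60}]'

```text
time_s: 1.2
eef_pos: [0.372, -0.3424, 0.3407]
tool_rot: [3.103, 0.487, 0.001]
wrist_force: [0.4, -0.5, 0.9]
width: 0.0595
grip_force: 0.0
```

Emit:
jog_arm --increments '[{"dp": [32,-23,0],"rot": [0,0,0],"fingers": 60},{"dp": [32,-23,10],"rot": [0,0,0],"fingers": 60},{"dp": [32,-23,15],"rot": [0,0,0],"fingers": 60},{"dp": [32,-22,20],"rot": [0,0,0],"fingers": 60},{"dp": [0,0,20],"rot": [0,0,0],"fingers": 60},{"dp": [0,0,5],"rot": [0,0,0],"fingers": 60},{"dp": [0,0,0],"rot": [0,0,0],"fingers": 60},{"dp": [0,0,0],"rot": [0,0,0],"fingers": 60}]'

```text
time_s: 2.0
eef_pos: [0.465, -0.2189, 0.2714]
tool_rot: [3.103, 0.485, 0.001]
wrist_force: [0.6, 0.4, 0.1]
width: 0.0599
grip_force: 0.0
```

Run:
```python
from h import *
im,_=cam("top");s,_=cam("scene")
a=cv2.resize(im[150:260,360:490],None,fx=4,fy=4,interpolation=2); b=cv2.resize(s[170:290,200:270],None,fx=4,fy=4,interpolation=2)
cv=np.zeros((480,800,3),np.uint8); cv[:440,:520]=a; cv[:480,520:800]=b; cv2.imwrite("pics/z3.png",cv)
print(r.state()["eef_pos"])
```

```text
[ 0.4651594  -0.21879593  0.27171501]
```

View pics/z3.png

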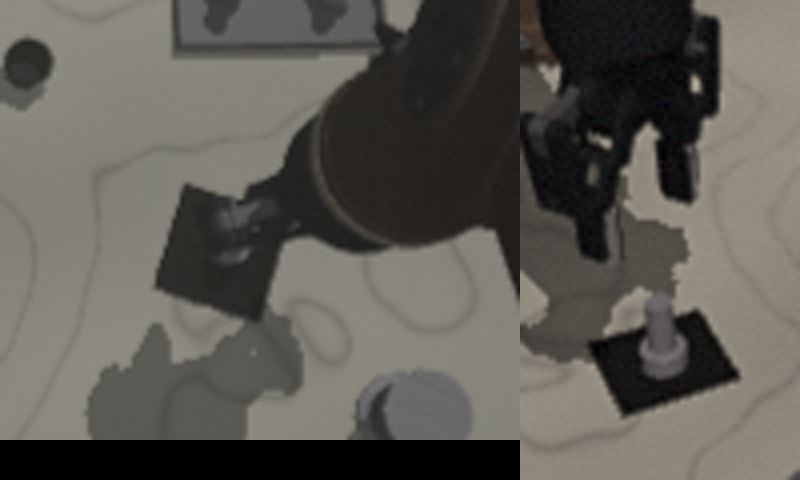

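The scene crop shows the fingers hovering over the plug at (658,300), and the mat is undisturbed. I'm lowering with narrower fingers.

Emit:
jog_arm --increments '[{"dp": [1.3,-1.9,0],"rot": [0,0,0],"fingers": 36},{"dp": [0,0,5],"rot": [0,0,0],"fingers": 36},{"dp": [0,0,15],"rot": [0,0,0],"fingers": 36},{"dp": [0,0,15],"rot": [0,0,0],"fingers": 36},{"dp": [0,0,15],"rot": [0,0,0],"fingers": 36},{"dp": [0,0,15],"rot": [0,0,0],"fingers": 36},{"dp": [0,0,9],"rot": [0,0,0],"fingers": 36},{"dp": [0,0,0],"rot": [0,0,0],"fingers": 36}]'

```text
time_s: 2.9
eef_pos: [0.4654, -0.2155, 0.1956]
tool_rot: [-3.102, -0.488, 0.003]
wrist_force: [0.2, -0.1, 0.2]
width: 0.036
grip_force: 0.0
```

Emit:
jog_arm --increments '[{"dp": [0,0,1],"rot": [0,0,0],"fingers": 25},{"dp": [0,0,0],"rot": [0,0,0],"fingers": 22},{"dp": [0,0,0],"rot": [0,0,0],"fingers": 18},{"dp": [0,0,0],"rot": [0,0,0],"fingers": 16},{"dp": [0,0,0],"rot": [0,0,0],"fingers": 10},{"dp": [0,0,0],"rot": [0,0,0],"fingers": 5},{"dp": [0,0,0],"rot": [0,0,0],"fingers": 5},{"dp": [0,0,0],"rot": [0,0,0],"fingers": 5}]'

```text
time_s: 3.7
eef_pos: [0.4661, -0.2156, 0.1963]
tool_rot: [3.103, 0.488, 0.001]
wrist_force: [-1.3, 1.0, 4.4]
width: 0.0141
grip_force: 58.4
```

Emit:
jog_arm --increments '[{"dp": [0,0,-5],"rot": [0,0,0],"fingers": 5},{"dp": [0,0,-15],"rot": [0,0,0],"fingers": 5},{"dp": [0,0,-30],"rot": [0,0,0],"fingers": 5},{"dp": [0,0,-30],"rot": [0,0,0],"fingers": 5},{"dp": [12,-15,-10],"rot": [0,0,0],"fingers": 5},{"dp": [25,-30,0],"rot": [0,0,0],"fingers": 5},{"dp": [30,-37,0],"rot": [0,0,0],"fingers": 5},{"dp": [30,-37,0],"rot": [0,0,0],"fingers": 5}]'

```text
time_s: 4.5
eef_pos: [0.522, -0.0716, 0.2864]
tool_rot: [3.103, 0.485, 0.001]
wrist_force: [1.2, -0.4, -0.7]
width: 0.0142
grip_force: 58.5
```

Emit:
jog_arm --increments '[{"dp": [30,-37,0],"rot": [0,0,0],"fingers": 5},{"dp": [30,-37,0],"rot": [0,0,0],"fingers": 5},{"dp": [30,-37,0],"rot": [0,0,0],"fingers": 5},{"dp": [25,-30,0],"rot": [0,0,0],"fingers": 5},{"dp": [15,-15,0],"rot": [0,0,0],"fingers": 5},{"dp": [0,0,0],"rot": [0,0,0],"fingers": 5},{"dp": [0,0,0],"rot": [0,0,0],"fingers": 5},{"dp": [0,0,0],"rot": [0,0,0],"fingers": 5}]'

```text
time_s: 5.3
eef_pos: [0.5973, 0.1142, 0.2857]
tool_rot: [3.103, 0.485, -0.001]
wrist_force: [1.6, 0.2, -0.2]
width: 0.0142
grip_force: 58.6
```

Emit:
jog_arm --increments '[{"dp": [0.6,-1.4,5],"rot": [0,0,0],"fingers": 5},{"dp": [0,0,10],"rot": [0,0,0],"fingers": 5},{"dp": [0,0,10],"rot": [0,0,0],"fingers": 5},{"dp": [0,0,9],"rot": [0,0,0],"fingers": 5},{"dp": [0,0,5],"rot": [0,0,0],"fingers": 5},{"dp": [0,0,2],"rot": [0,0,0],"fingers": 5},{"dp": [0,0,0],"rot": [0,0,0],"fingers": 5},{"dp": [0,0,0],"rot": [0,0,0],"fingers": 5}]'

```text
time_s: 6.1
eef_pos: [0.5979, 0.1174, 0.2449]
tool_rot: [-3.103, -0.488, -0.001]
wrist_force: [0.3, 0.4, 0.0]
width: 0.0139
grip_force: 58.6
```

Run:
```python
from h import *
im,c=cam("top");s,k=cam("scene")
p=np.array(r.state()["eef_pos"])
cv2.imwrite("pics/top2.png",im);cv2.imwrite("pics/scene2.png",s)
a=cv2.resize(im[125:185,260:350],None,fx=6,fy=6,interpolation=2); b=cv2.resize(s[180:245,290:405],None,fx=6,fy=6,interpolation=2)
cv=np.zeros((600,800,3),np.uint8); cv[:200,:540]=a[:200]; cv[205:595,:690]=b
cv2.imwrite("pics/z4.png",np.clip(cv*1.3,0,255).astype(np.uint8))
print(p, "stem-top/underside proj scene",proj(k,[p[0],p[1],p[2]-.1933+.046]),proj(k,[p[0],p[1],p[2]-.1933]),"top",proj(c,[p[0],p[1],p[2]-.1933]), "hole scene",proj(k,[.5975,.1157,.044]))
```

```text
[0.59793025 0.11732742 0.24510204] stem-top/underside proj scene (np.float64(371.6050821333197), np.float64(195.67800611625483)) (np.float64(369.87127782192556), np.float64(210.75902040534942)) top (np.float64(285.95568521898423), np.float64(149.255183185107)) hole scene (np.float64(369.0777970873043), np.float64(213.41802494363628))
```

View pics/z4.png

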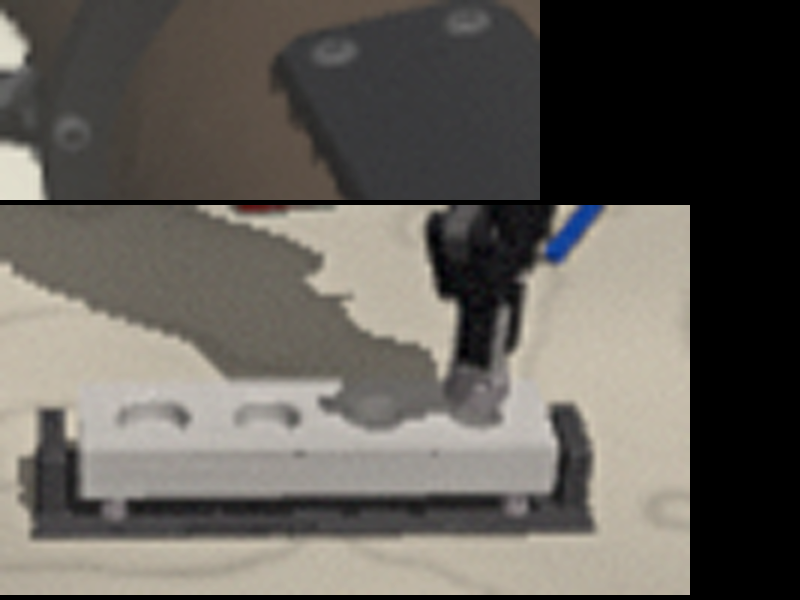

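The top view is blocked by the arm. In the scene view the disc sits over the rightmost, smallest pocket at about (369,212), as intended. I'll rank the three discs' widths as a prior.

Run:
```python
from h import *
s=cv2.imread("pics/scene1.png"); g=s.max(2).astype(int)
for n,u,v in(("mat",235,260),("t1",257,314),("t2",283,296)):
    print(n)
    for y in range(v-6,v+8): print(y,g[y,u-11:u+12])
```

```text
mat
254 [ 18  19  17  18  22  20  33  61  68  82  87  89  85  77  72 100  87  41
  20  20  23  19  19]
255 [ 20  18  18  19  13  25  63 105  68  77  86  88  86  78  70  91 108  69
  25  16  20  21  17]
256 [ 20  24  23  22  22  41  91 104  68  75  86  87  86  77  77  94 107  76
  20  20  22  19  20]
257 [ 17  22  18  25  13  47 100 105  87  80  85  87  86  84  91 109 105  63
  22  22  21  23  24]
258 [ 18  19  20  18  18  40  85 108 106 100  94  92  99 105 103 105  88  61
  25  12  22  18  25]
259 [ 24  23  15  22  22  25  56  92 102 105 102 108 108 115  97  93  74  62
  25  15  23  19  27]
260 [ 22  25  19  26  19  12  41  73  86  92  98 105 101  92  84  82  75  61
  25  24  22  22  25]
261 [21 22 15 25 19 23 35 70 80 82 89 87 88 87 86 84 76 49 24 19 17 22 23]
262 [13 16 12 27 24 26 40 66 79 83 88 88 88 88 87 80 66 33 21 21 17 22 20]
263 [27 23 19 24 24 18 23 49 75 77 88 84 86 86 73 49 34 23 24 21 21 21 25]
264 [20 23 18 25 22 21 14 25 34 40 63 66 50 47 27 21 18 20 20 23 23 24 24]
265 [25 23 21 23 20 21 18 19 20 18 25 22 21 17 22 14 24 22 20 21 18 22 20]
266 [24 17 25 24 20 23 22 22
[... 1935 characters left out ...]
 82]
296 [ 79  83  84  81  71  65 101  97  78  79  84  87  86  84  91 103  89  73
  81  81  83  80  78]
297 [ 81  81  81  80  44  45  88 105  94  88  90  92  94  94  99  97  75  72
  80  77  79  82  81]
298 [ 81  85  83  77  40  40  63  90  98 100 106 104 103  98  92  79  67  72
  80  80  83  81  83]
299 [ 80  80  81  79  54  52  57  70  82  92 101  99  99  92  83  78  68  74
  81  81  78  82  81]
300 [79 81 79 79 82 80 62 66 77 79 87 84 84 87 78 76 70 80 80 82 83 80 81]
301 [80 80 84 82 84 81 64 70 74 79 82 86 86 85 82 76 77 82 80 82 77 80 80]
302 [81 79 84 80 80 81 78 75 79 81 83 89 86 84 82 80 80 81 79 80 80 81 81]
303 [82 81 81 82 83 80 81 78 80 82 84 85 81 79 80 79 82 79 80 82 78 80 85]
```

Disc widths come to about 28 mm (mat), 31 mm (tray front) and 24 mm (tray back), so the mat plug is probably the 27 mm one. I expect 22 and 25 to refuse it and 28 to take it. I'm still trying each in order, starting with the first.

Emit:
jog_arm --increments '[{"dp": [-0.9,1.5,0],"rot": [0,0,0],"fingers": 5},{"dp": [0,0,2],"rot": [0,0,0],"fingers": 5},{"dp": [0,0,2],"rot": [0,0,0],"fingers": 5},{"dp": [0,0,2],"rot": [0,0,0],"fingers": 5},{"dp": [0,0,1],"rot": [0,0,0],"fingers": 5},{"dp": [0,0,1],"rot": [0,0,0],"fingers": 5},{"dp": [0,0,0],"rot": [0,0,0],"fingers": 5},{"dp": [0,0,0],"rot": [0,0,0],"fingers": 5}]'

```text
time_s: 7.0
eef_pos: [0.5973, 0.1156, 0.2368]
tool_rot: [3.103, 0.488, -0.0]
wrist_force: [-0.8, -0.3, 1.7]
width: 0.0138
grip_force: 58.6
```

Emit:
jog_arm --increments '[{"dp": [0,0,1],"rot": [0,0,0],"fingers": 5},{"dp": [0,0,1],"rot": [0,0,0],"fingers": 5},{"dp": [0,0,0.5],"rot": [0,0,0],"fingers": 5},{"dp": [0,0,0],"rot": [0,0,0],"fingers": 5},{"dp": [0,0,0],"rot": [0,0,0],"fingers": 5},{"dp": [0,0,0],"rot": [0,0,0],"fingers": 5},{"dp": [0,0,0],"rot": [0,0,0],"fingers": 5},{"dp": [0,0,0],"rot": [0,0,0],"fingers": 5}]'

```text
time_s: 7.8
eef_pos: [0.5974, 0.1156, 0.2342]
tool_rot: [3.104, 0.488, 0.0]
wrist_force: [-1.3, -0.1, 4.7]
width: 0.0139
grip_force: 58.7
```

22 mm pocket: stopped at the mouth, 4.7 N, gauge sunk about 2.5 mm. Lifting and moving on to the 25 mm pocket.

Emit:
jog_arm --increments '[{"dp": [0,0,-5],"rot": [0,0,0],"fingers": 5},{"dp": [0,0,-9],"rot": [0,0,0],"fingers": 5},{"dp": [-12.7,7.1,0],"rot": [0,0,0],"fingers": 5},{"dp": [-13,7,0],"rot": [0,0,0],"fingers": 5},{"dp": [-13,7,0],"rot": [0,0,0],"fingers": 5},{"dp": [0,0,3],"rot": [0,0,0],"fingers": 5},{"dp": [0,0,0],"rot": [0,0,0],"fingers": 5},{"dp": [0,0,0],"rot": [0,0,0],"fingers": 5}]'

```text
time_s: 8.6
eef_pos: [0.5674, 0.0841, 0.2453]
tool_rot: [-3.103, -0.488, -0.001]
wrist_force: [0.3, 0.1, -1.1]
width: 0.0141
grip_force: 58.5
```

Emit:
jog_arm --increments '[{"dp": [0,0,4],"rot": [0,0,0],"fingers": 5},{"dp": [0,0,3],"rot": [0,0,0],"fingers": 5},{"dp": [0,0,1.5],"rot": [0,0,0],"fingers": 5},{"dp": [0,0,1],"rot": [0,0,0],"fingers": 5},{"dp": [0,0,1],"rot": [0,0,0],"fingers": 5},{"dp": [0,0,0.5],"rot": [0,0,0],"fingers": 5},{"dp": [0,0,0],"rot": [0,0,0],"fingers": 5},{"dp": [0,0,0],"rot": [0,0,0],"fingers": 5}]'

```text
time_s: 9.4
eef_pos: [0.5671, 0.0839, 0.2344]
tool_rot: [-3.103, -0.488, -0.001]
wrist_force: [-0.7, 2.9, 4.5]
width: 0.0138
grip_force: 58.7
```

25 mm pocket: stopped as well, at 4.5 N. I'll make small shifts under the same light press to rule out misalignment.

Emit:
jog_arm --increments '[{"dp": [1.5,0,0],"rot": [0,0,0],"fingers": 5},{"dp": [0,1.5,0],"rot": [0,0,0],"fingers": 5},{"dp": [-1.5,0,0],"rot": [0,0,0],"fingers": 5},{"dp": [-1.5,0,0],"rot": [0,0,0],"fingers": 5},{"dp": [0,-1.5,0],"rot": [0,0,0],"fingers": 5},{"dp": [0,-1.5,0],"rot": [0,0,0],"fingers": 5},{"dp": [1.5,0,0],"rot": [0,0,0],"fingers": 5},{"dp": [0,1.5,0],"rot": [0,0,0],"fingers": 5}]'

```text
time_s: 10.2
eef_pos: [0.5662, 0.084, 0.2338]
tool_rot: [-3.103, -0.488, 0.004]
wrist_force: [-1.9, 2.8, 6.4]
width: 0.0136
grip_force: 58.9
```

25 mm refuses it. On to the 28 mm pocket.

Emit:
jog_arm --increments '[{"dp": [0,0,-5],"rot": [0,0,0],"fingers": 5},{"dp": [0,0,-9],"rot": [0,0,0],"fingers": 5},{"dp": [-14,7.5,0],"rot": [0,0,0],"fingers": 5},{"dp": [-14,7.5,0],"rot": [0,0,0],"fingers": 5},{"dp": [-13.3,7.5,0],"rot": [0,0,0],"fingers": 5},{"dp": [0,0,3],"rot": [0,0,0],"fingers": 5},{"dp": [0,0,0],"rot": [0,0,0],"fingers": 5},{"dp": [0,0,0],"rot": [0,0,0],"fingers": 5}]'

```text
time_s: 11.0
eef_pos: [0.535, 0.0501, 0.2452]
tool_rot: [-3.103, -0.488, -0.001]
wrist_force: [1.0, 0.4, -0.8]
width: 0.0141
grip_force: 58.5
```

Emit:
jog_arm --increments '[{"dp": [0,0,4],"rot": [0,0,0],"fingers": 5},{"dp": [0,0,3],"rot": [0,0,0],"fingers": 5},{"dp": [0,0,1.5],"rot": [0,0,0],"fingers": 5},{"dp": [0,0,1],"rot": [0,0,0],"fingers": 5},{"dp": [0,0,1],"rot": [0,0,0],"fingers": 5},{"dp": [0,0,0.5],"rot": [0,0,0],"fingers": 5},{"dp": [0,0,0],"rot": [0,0,0],"fingers": 5},{"dp": [0,0,0],"rot": [0,0,0],"fingers": 5}]'

```text
time_s: 11.8
eef_pos: [0.5347, 0.0498, 0.2344]
tool_rot: [-3.103, -0.488, -0.001]
wrist_force: [-1.2, 1.6, 4.8]
width: 0.0146
grip_force: 58.7
```

Blocked at the mouth, so I'll search with small shifts.

Emit:
jog_arm --increments '[{"dp": [1.2,0,0],"rot": [0,0,0],"fingers": 5},{"dp": [0,1.2,0],"rot": [0,0,0],"fingers": 5},{"dp": [-1.2,0,0],"rot": [0,0,0],"fingers": 5},{"dp": [-1.2,0,0],"rot": [0,0,0],"fingers": 5},{"dp": [0,-1.2,0],"rot": [0,0,0],"fingers": 5},{"dp": [0,-1.2,0],"rot": [0,0,0],"fingers": 5},{"dp": [1.2,0,0],"rot": [0,0,0],"fingers": 5},{"dp": [1.2,0,0],"rot": [0,0,0],"fingers": 5}]'

```text
time_s: 12.6
eef_pos: [0.5346, 0.0505, 0.2338]
tool_rot: [3.103, 0.487, -0.004]
wrist_force: [-2.8, -2.6, 5.4]
width: 0.0142
grip_force: 59.0
```

Still on the rim. I'll lift a little and look.

Emit:
jog_arm --increments '[{"dp": [-1.2,1.2,-4],"rot": [0,0,0],"fingers": 5},{"dp": [0,0,-6],"rot": [0,0,0],"fingers": 5},{"dp": [0,0,0],"rot": [0,0,0],"fingers": 5},{"dp": [0,0,0],"rot": [0,0,0],"fingers": 5},{"dp": [0,0,0],"rot": [0,0,0],"fingers": 5},{"dp": [0,0,0],"rot": [0,0,0],"fingers": 5},{"dp": [0,0,0],"rot": [0,0,0],"fingers": 5},{"dp": [0,0,0],"rot": [0,0,0],"fingers": 5}]'

```text
time_s: 13.4
eef_pos: [0.5346, 0.0496, 0.2441]
tool_rot: [3.103, 0.488, -0.0]
wrist_force: [-0.4, 0.0, -0.9]
width: 0.0141
grip_force: 58.6
```

Run:
```python
from h import *
s,k=cam("scene"); cv2.imwrite("pics/scene3.png",s); o=cv2.imread("pics/scene1.png")
p=np.array(r.state()["eef_pos"]); print(p)
q=lambda i:cv2.convertScaleAbs(cv2.resize(i[195:227,310:360],None,fx=9,fy=9,interpolation=2),alpha=1.3)
cv=np.zeros((600,450,3),np.uint8); cv[:288]=q(s); cv[300:588]=q(o); cv2.imwrite("pics/z5.png",cv)
for z in(p[2]-.1927,p[2]-.1927+.014): print([tuple(np.round(((a-310+.5)*9,(b-195+.5)*9),1)) for a,b in[proj(k,[p[0],p[1],z])]])
a,b=proj(k,[.53475,.0497,.044]); print("hole",(a-309.5)*9,(b-194.5)*9+300)
```

```text
[0.53459132 0.04953954 0.24414885]
[(np.float64(225.4), np.float64(150.3))]
[(np.float64(227.7), np.float64(109.5))]
hole 224.9957279770158 471.7925934784813
```

View pics/z5.png

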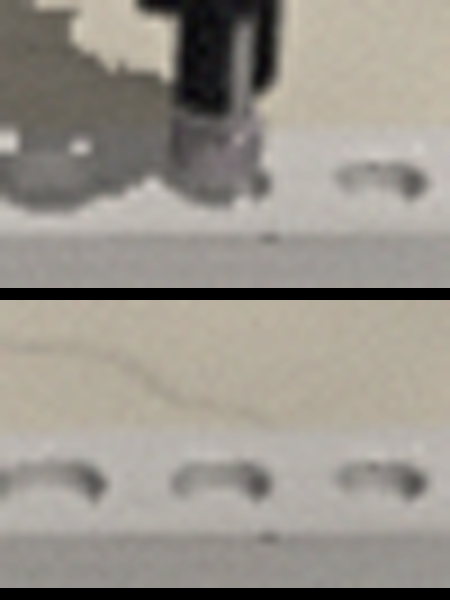

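Run:
```python
from h import *
s=cv2.imread("pics/scene3.png").astype(int); o=cv2.imread("pics/scene1.png").astype(int)
print("cols 324..344, G then B-R")
for y in range(205,220): print(y,s[y,324:345,1],(s[y,324:345,0]-s[y,324:345,2]))
print("hole orig")
for y in range(208,220): print(y,o[y,324:345,1])
```

```text
cols 324..344, G then B-R
205 [ 79  75  74  71  71  43  14   5  13  21  14  47  89  83  74 105 141 143
 138 137 137] [ -9 -11 -10 -12  -9  -4   4   2  -1   0   2  -3  -5  -4  -8 -16 -20 -21
 -20 -17 -19]
206 [ 77  76  75  78  74  48  32  25  16  15  17  47  89  87 114 143 142 140
 138 139 136] [-12 -10 -12 -11 -11  -6   1  -2  -2   0   2  -3  -6  -5 -14 -21 -19 -18
 -17 -19 -20]
207 [ 79  78  78  76  77  67  60  42  37  33  33  59  86  78 114 136 139 140
 138 140 138] [-11 -10 -11 -10  -9  -4  -5  -1   1  -3  -1  -2  -5  -4  -8 -19 -18 -20
 -19 -18 -20]
208 [ 79  76  79  78  75  58  63  69  72  64  67  83  87  93 105 121 136 137
 137 140 137] [-11 -10 -10  -9  -8  -3  -3  -3  -2  -4  -4  -5  -5  -4  -7 -14 -19 -18
 -16 -17 -17]
209 [ 79  79  79  80  80  53  55  61  59  65  72  80  94  99  99 124 139 142
 140 140 139] [ -6  -7  -6  -5  -7  -2  -3  -2  -2  -4  -4  -3  -6  -4  -4 -10 -13 -13
  -9 -10 -13]
210 [ 80  79  82  81  77  52  60  60  63  66  62  78 114  92  83 126 145 145
 144 144 142] [-4 -4 -4 -5 -3 -4 -3 -4 -3 -6 -3 -4 -7 -4 -3 -9 -7 -9 -6 -8 -8]
211 [ 80  80  79  79  72  53
[... 1865 characters left out ...]
7 139 141 140 144 141 139 129 134 132 136 139 137
 136 135 136]
213 [138 135 138 138 137 134 120 113 115 117 113 112 104  93 106 122 136 139
 136 137 136]
214 [132 137 135 137 133 114 104 111 116 113 110 106  98  90  80  94 126 134
 133 134 133]
215 [136 134 136 137 132 103 107 115 121 118 116 115 106  87  65  76 118 136
 137 132 135]
216 [132 133 135 134 132 117 112 126 131 137 137 138 127 107  81  92 126 133
 134 135 133]
217 [132 129 131 132 134 134 131 134 135 135 134 135 135 134 115 129 131 133
 135 133 134]
218 [137 135 133 133 135 135 136 135 135 134 134 132 135 136 134 135 134 132
 133 131 130]
219 [137 135 136 135 134 136 132 134 132 134 131 130 132 133 133 133 133 133
 131 132 135]
```

Measured in the scene image, the disc (cols 328.8–339.2, about 27 mm) sits about 0.6 px left of pocket 2 (328.8–340.3). That is roughly 1.6 mm along the row. I'll correct it, press lightly, and sweep across.

Emit:
jog_arm --increments '[{"dp": [1.4,-0.8,0],"rot": [0,0,0],"fingers": 5},{"dp": [0,0,4],"rot": [0,0,0],"fingers": 5},{"dp": [0,0,3],"rot": [0,0,0],"fingers": 5},{"dp": [0,0,1],"rot": [0,0,0],"fingers": 5},{"dp": [0,0,1],"rot": [0,0,0],"fingers": 5},{"dp": [0,0,0.5],"rot": [0,0,0],"fingers": 5},{"dp": [0,0,0],"rot": [0,0,0],"fingers": 5},{"dp": [0,0,0],"rot": [0,0,0],"fingers": 5}]'

```text
time_s: 14.25
eef_pos: [0.5358, 0.0506, 0.2347]
tool_rot: [3.103, 0.487, 0.001]
wrist_force: [2.5, -0.6, -1.9]
width: 0.0144
grip_force: 58.5
```

Force dropped to zero at that depth, so the pocket is taking it. Continuing down gently.

Emit:
jog_arm --increments '[{"dp": [0,0,1],"rot": [0,0,0],"fingers": 5},{"dp": [0,0,1],"rot": [0,0,0],"fingers": 5},{"dp": [0,0,1],"rot": [0,0,0],"fingers": 5},{"dp": [0,0,1],"rot": [0,0,0],"fingers": 5},{"dp": [0,0,1],"rot": [0,0,0],"fingers": 5},{"dp": [0,0,0],"rot": [0,0,0],"fingers": 5},{"dp": [0,0,0],"rot": [0,0,0],"fingers": 5},{"dp": [0,0,0],"rot": [0,0,0],"fingers": 5}]'

```text
time_s: 15.05
eef_pos: [0.5359, 0.0506, 0.2298]
tool_rot: [3.103, 0.488, 0.001]
wrist_force: [3.7, -1.8, 1.0]
width: 0.0139
grip_force: 58.5
```

Emit:
jog_arm --increments '[{"dp": [0.4,0.3,1],"rot": [0,0,0],"fingers": 5},{"dp": [0,0,1],"rot": [0,0,0],"fingers": 5},{"dp": [0,0,1],"rot": [0,0,0],"fingers": 5},{"dp": [0,0,1],"rot": [0,0,0],"fingers": 5},{"dp": [0,0,1],"rot": [0,0,0],"fingers": 5},{"dp": [0,0,0.5],"rot": [0,0,0],"fingers": 5},{"dp": [0,0,0],"rot": [0,0,0],"fingers": 5},{"dp": [0,0,0],"rot": [0,0,0],"fingers": 5}]'

```text
time_s: 15.85
eef_pos: [0.5361, 0.0506, 0.2242]
tool_rot: [-3.103, -0.488, 0.0]
wrist_force: [2.0, -0.8, 1.8]
width: 0.0142
grip_force: 58.6
```

Emit:
jog_arm --increments '[{"dp": [0,0,1],"rot": [0,0,0],"fingers": 5},{"dp": [0,0,1],"rot": [0,0,0],"fingers": 5},{"dp": [0,0,0],"rot": [0,0,0],"fingers": 5},{"dp": [0,0,0],"rot": [0,0,0],"fingers": 5},{"dp": [0,0,0],"rot": [0,0,0],"fingers": 5},{"dp": [0,0,0],"rot": [0,0,0],"fingers": 5},{"dp": [0,0,0],"rot": [0,0,0],"fingers": 5},{"dp": [0,0,0],"rot": [0,0,0],"fingers": 5}]'

```text
time_s: 16.65
eef_pos: [0.5361, 0.0506, 0.2222]
tool_rot: [-3.104, -0.488, 0.0]
wrist_force: [0.3, -0.9, 4.0]
width: 0.0143
grip_force: 58.8
```

On the floor: the spring rate is felt at the expected depth. Easing off, releasing and retreating straight up.

Emit:
jog_arm --increments '[{"dp": [0,0,-1],"rot": [0,0,0],"fingers": 5},{"dp": [0,0,-1],"rot": [0,0,0],"fingers": 5},{"dp": [0,0,0],"rot": [0,0,0],"fingers": 5},{"dp": [0,0,0],"rot": [0,0,0],"fingers": 16},{"dp": [0,0,0],"rot": [0,0,0],"fingers": 22},{"dp": [0,0,0],"rot": [0,0,0],"fingers": 32},{"dp": [0,0,0],"rot": [0,0,0],"fingers": 40},{"dp": [0,0,0],"rot": [0,0,0],"fingers": 40}]'

```text
time_s: 17.45
eef_pos: [0.536, 0.0505, 0.2241]
tool_rot: [3.103, 0.488, -0.001]
wrist_force: [-0.4, -0.3, -1.0]
width: 0.04
grip_force: 0.0
```

Emit:
jog_arm --increments '[{"dp": [0,0,-2],"rot": [0,0,0],"fingers": 40},{"dp": [0,0,-8],"rot": [0,0,0],"fingers": 40},{"dp": [0,0,-15],"rot": [0,0,0],"fingers": 40},{"dp": [0,0,-20],"rot": [0,0,0],"fingers": 40},{"dp": [0,0,-30],"rot": [0,0,0],"fingers": 40},{"dp": [0,0,-30],"rot": [0,0,0],"fingers": 40},{"dp": [0,0,-30],"rot": [0,0,0],"fingers": 40},{"dp": [0,0,0],"rot": [0,0,0],"fingers": 40}]'

```text
time_s: 18.25
eef_pos: [0.5373, 0.0509, 0.364]
tool_rot: [-3.103, -0.488, -0.012]
wrist_force: [0.5, 0.2, -0.5]
width: 0.0399
grip_force: 0.0
```

Run:
```python
from h import *
s,k=cam("scene"); print(r.state()["eef_pos"])
q=lambda i,y0,y1,x0,x1,f:cv2.resize(i[y0:y1,x0:x1],None,fx=f,fy=f,interpolation=2)
cv=np.zeros((600,800,3),np.uint8); a=q(s,160,250,280,400,5); cv[:450,:600]=a; b=q(s,240,325,150,330,1.7); cv[452:452+b.shape[0],:b.shape[1]]=b[:148]
cv2.imwrite("pics/z6.png",cv)
```

```text
[0.53666552 0.05071083 0.3618346 ]
```

View pics/z6.png

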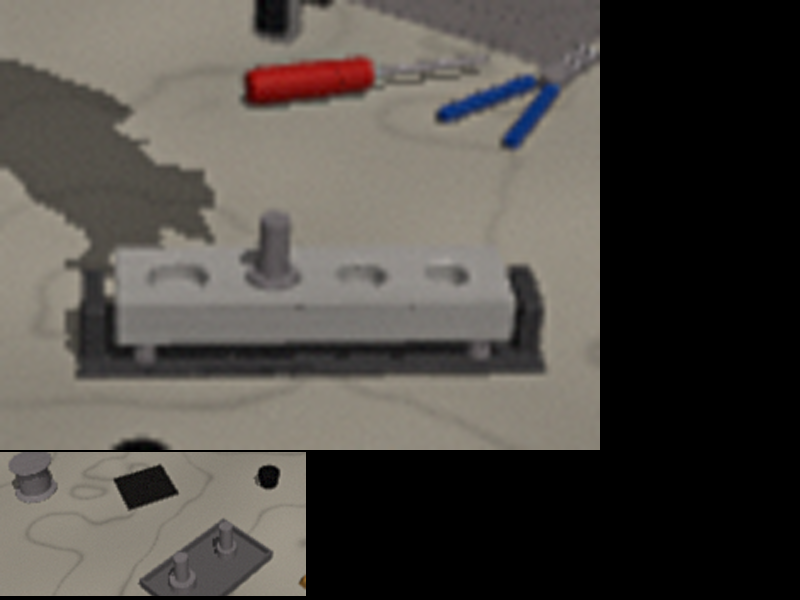

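The plug stands upright at crop (273,245), seated in the third pocket with only a thin rim showing. The gripper is clear and the tray plugs and bystanders haven't moved.

```bash
python3 -c "
from station import r
print(r.sign_off())"
```

```text
the job is handed in; nothing more can be done
None
```

The plug is the 27 mm one: the 22 and 25 mm pockets refused it under light pressing (about 6 N at most), and it now stands upright on the floor of the 28 mm pocket, with the job handed in.

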